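Show the bench camera a marker in an inspection mirror

TASK

Take the yellow-handled inspection mirror out of its blue stand, dip its mirror head well down into the steel dust-off cup and lift it out again. Then hold it upright, with the mirror head level with the camera lens, above the white ring on the camera's base plate, its shiny face turned so that the camera sees the red ball reflected in the middle of the mirror. Finish while still holding it steady there, do not knock the mirror hard against the cup, the camera or the post, and leave the cup and everything else where they stand.

Things in the scene. Friction and masses are not known exactly. Their poses are not given: they have to be found in the camera images.
- mirror: Loose inspection mirror, 90 g, 160 mm tall, starting upright within 3 deg in the stand. From the bottom: black head 8 (x) x 44 (y) x 40 mm; steel rod 8 mm thick; yellow handle 14 (x) x 30 (y) mm from 100 to 160 mm up, to be gripped from above across its 14 mm. Origin: centre of the head's underside; z up the handle; x straight out of the shiny pale face (the other face is black).
- mirror_face (a point): Centre of the shiny face: 4 mm out along the mirror's x and 20 mm above its origin. Axes as mirror.
- mirror_handle (a point): Middle of the yellow handle, 130 mm above the mirror's origin on its centre line. Axes as mirror.
- stand: Fixed blue block 70 x 70 x 40 mm with a slot (along its y) 28 mm deep that fits the mirror head with under 1 mm to spare each side; the mirror stands on the slot's floor, 12 mm above the table. Lift straight up by 30 mm or more to free it. Origin: centre of the underside, z up.
- cup: Open steel dust-off cup, loose, 0.4 kg, empty: 90 mm across at the rim (narrower at the foot), 55 mm tall, wall 3 mm. Origin: centre of the underside, z up.
- cup_rim (a point): Centre of the cup's mouth, at rim height (55 mm above the table).
- station: Fixed dark base plate, 10 mm thick, 100 mm wide, with a white bench camera on a post. Origin on the table right under the white ring; x points from the ring to the camera. The plate runs from 50 mm behind the ring to 240 mm ahead. Camera housing: 60 x 46 x 46 mm, top 128 mm above the table.
- ring (a point): Middle of the white ring mark (52 mm across) on the top of the base plate, 10 mm above the table: the mirror belongs above it.
- lens (a point): Centre of the front of the camera's black lens (36 mm across), 105 mm above the table and 150 mm from the ring; it looks level, straight over the ring.
- target: Fixed post with the red ball; origin on the table right under the white ring, x points from there to the post, 150 mm off. It stands to the right of the camera as seen from the ring, 60 to 110 degrees away from it. Black foot 40 mm across.
- marker (a point): Centre of the red ball (26 mm across), the marker: 105 mm above the table, 150 mm from the ring.
- blue_target: Bystander, leave alone: post with a BLUE ball, not the marker: black foot 40 mm across, 118 mm tall; origin at the centre of its underside.
- bottle: Bystander, leave alone: small closed amber bottle, 28 mm across, 55 mm tall; origin at the centre of its underside.
- slide_box: Bystander, leave alone: open green slide box 85 x 100 x 30 mm; origin at the centre of its underside.
- driver: Bystander, leave alone: black-handled screwdriver lying on the table; origin at the centre of its underside.
- mount: Bystander, leave alone: plain aluminium ring 50 mm across, 14 mm high, lying flat; origin at the centre of its underside.
Things that resemble listed ones, but are neither listed nor needed, are in the scene too. What is shaped like the target but orange is not meant. Of the things shaped like the cup, the steel one is meant.

How it is judged (in metres and radians):
On the way, in this order (a step that is already met when the one before it is completed fails the run):
1. the mirror is lifted clear of the stand in the fingers (height (world z) of mirror above 0.045 m and contact force between the fingers and mirror above 1 N), for 0.1 s.
2. the mirror head is dipped into the cup, its lower edge at least 15 mm below the rim (horizontal distance between mirror and cup_rim below 0.03 m and z of mirror in the frame of cup_rim below -0.015 m and contact force between the fingers and mirror above 1 N), for 0.2 s.
3. the mirror head is lifted out of the cup again (height (world z) of mirror above 0.06 m and contact force between the fingers and mirror above 1 N), for 0.1 s.
At the end, for the whole second after the job is handed in: Mirror held still in the fingers, upright within 8 deg, face centre within 25 mm of the ring (from above) and 20 mm of lens and ball height; lens and ball before the face, their offsets along its width opposite and equal within 32 mm (about 7 deg). Cup upright within 30 mm of its start (contact force between the fingers and mirror above 1 N and horizontal distance between mirror_face and ring below 0.025 m and angle between mirror's own z axis and vertical below 0.15 rad and z of lens in the frame of mirror_face between -0.02 and 0.02 m and x of each of lens, marker in the frame of mirror_face above 0.04 m and z of marker in the frame of mirror_face between -0.02 and 0.02 m and ((y of lens in the frame of mirror_face between 0.0439 and 0.0521 m and y of marker in the frame of mirror_face between -0.084 and -0.012 m) or (y of lens in the frame of mirror_face between 0.0519 and 0.0601 m and y of marker in the frame of mirror_face between -0.092 and -0.02 m) or (y of lens in the frame of mirror_face between 0.0599 and 0.0681 m and y of marker in the frame of mirror_face between -0.1 and -0.028 m) or (y of lens in the frame of mirror_face between 0.0679 and 0.0761 m and y of marker in the frame of mirror_face between -0.108 and -0.036 m) or (y of lens in the frame of mirror_face between 0.0759 and 0.0841 m and y of marker in the frame of mirror_face between -0.116 and -0.044 m) or (y of lens in the frame of mirror_face between 0.0839 and 0.0921 m and y of marker in the frame of mirror_face between -0.124 and -0.052 m) or (y of lens in the frame of mirror_face between 0.0919 and 0.1001 m and y of marker in the frame of mirror_face between -0.132 and -0.06 m) or (y of lens in the frame of mirror_face between 0.0999 and 0.1081 m and y of marker in the frame of mirror_face between -0.14 and -0.068 m) or (y of lens in the frame of mirror_face between 0.1079 and 0.1161 m and y of marker in the frame of mirror_face between -0.148 and -0.076 m) or (y of lens in the frame of mirror_face between 0.1159 and 0.1241 m and y of marker in the frame of mirror_face between -0.156 and -0.084 m) or (y of lens in the frame of mirror_face between 0.1239 and 0.1321 m and y of marker in the frame of mirror_face between -0.164 and -0.092 m) or (y of lens in the frame of mirror_face between 0.1319 and 0.1401 m and y of marker in the frame of mirror_face between -0.172 and -0.1 m) or (y of lens in the frame of mirror_face between 0.1399 and 0.1481 m and y of marker in the frame of mirror_face between -0.18 and -0.108 m) or (y of lens in the frame of mirror_face between 0.1479 and 0.1561 m and y of marker in the frame of mirror_face between -0.188 and -0.116 m)) and linear speed of mirror below 0.03 m/s and angular speed of mirror below 0.2 rad/s and angle between cup's own z axis and vertical below 0.1 rad and distance of cup from where it was at the start of the episode below 0.03 m); the arm keeps its last pose, push and grip.
It fails at once if the mirror is knocked hard (over 20 N) against the cup, the camera station or the target post (contact force between mirror and cup above 20 N or contact force between mirror and station above 20 N or contact force between mirror and target above 20 N).
It fails at once if the cup is tipped or pushed away (angle between cup's own z axis and vertical above 0.35 rad or distance of cup from where it was at the start of the episode above 0.03 m).
It fails at once if a bystander is moved by more than 30 mm (distance of any of blue_target, bottle, slide_box, driver, mount from where it was at the start of the episode above 0.03 m).
It also fails if it takes over 43 s, if anything falls off the work surface, if the arm or the gripper's body presses on something with over 40 N, if the wrist force passes 120 N, or if a joint passes its speed limit or range.

ROBOT

A 6-joint arm with a two-finger parallel gripper is mounted at the origin on the work surface. World frame = base frame: x ahead of the robot, y to its left, z up, the work surface at z = 0. Lengths are in mm, angles in rad, forces in N, time in s.
With the tool pointing down it reaches from about 350 to 775 mm from the base axis. Payload 7.3 kg.
Tool frame: the origin (TCP) lies midway between the tips of the shut fingers; the grasp point (between the pads) lies 19 mm behind it (bot.grip_depth is the distance from the TCP to the grasp point, in mm); z points along the fingers, x is the direction in which the jaws open and shut, and the axes are right-handed (so a half turn about z gives the same grasp; the last joint's range is limited). The gripper opens to 92 mm and grips with 3 to 60 N. Pads are 19 mm wide; open, the fingers measure 130 mm over their backs; the gripper's body (75 mm by 190 mm) begins 47 mm behind the grasp point.
Start: joints at [0.986, 0.342, 1.524, -0, 1.275, -0.146], TCP at [223.037, 475.289, 226.741] pointing down, gripper open.
Joint ranges: [-2.53, 2.53], [-0.77, 2.02], [0.04, 2.7], [-1, 4.14], [0.28, 2.66], [-3.11, 3.11]. Speed limits (rad/s): [2.57, 2.57, 3.14, 3.14, 3.14, 3.14].

INTERFACE

Orientations are given as [roll, pitch, yaw] about the fixed x, y, z axes, in that order (R = Rz(yaw) Ry(pitch) Rx(roll)).
In Python, from plant import bot gives the robot as it stands. The module is installed in compiled form; this text tells all that it offers.
- The arm moves only by the shell command python3 -m inch 'ROWS'. ROWS is JSON, a list that holds one entry, the list of rows, each a list of 7 numbers: the shift along the tool's x, y, z each as a share of 0.2 m, from -1 to 1, then the turn, a rotation vector about the tool's x, y, z each as a share of 45 degrees, from -1 to 1, then the closure, from -1 (fully open) to 1 (shut), so that 0 is half open. A call has exactly 10 rows; each row is the pose to reach, as a shift and turn from the pose commanded when the call began, along the tool's axes at that moment; what a row does not reach only later rows make up. A row lasts 1/8 s, in which the tool goes at most 62.5 mm and 10.7 degrees, less where a joint would pass 70% of its speed; a pose out of reach is approached as far as the arm can. A call with a number of a shift or a turn outside -1 to 1 is refused whole. A call with a gripper value outside its range is refused whole. The fingers move at their own pace and stop on an object; the grip force is fixed at half the most. Time passes only in rows, so rows that repeat a pose let the fingers close, or fill a call up. It gives the time, the measured TCP pose, the force and the opening at its end, in the units of the state.
- bot.get_obs(): the state, without advancing time (a new reading comes with each control period).
- bot.capture(name): name is "side" or "top"; returns the picture (400x640x3 uint8, red, green, blue); there is no depth.
- bot.camera_params(name): a dict with "fx", "fy", "cx", "cy" (pixels), "R" (3x3) and "t" (3): a world point X has camera coordinates R X + t. Camera axes: x right, y down, z forward; pixel columns grow to the right and rows downward; lengths in mm; the calibration is good to about 2 mm. A picture is of the moment at which its call begins. camera_params takes no time and is no camera call.
- bot.close_job(): hands the job in, once; it reports no verdict.
The state is a dict: "time": time; "joint_positions": joint angles; "dq": joint speeds; "tau": joint torques, N m; "tool_pos": TCP position; "tcp_rot": TCP orientation; "contact_force": force on the tool from outside, world axes, zero at the start; "moment": the same for the moment, N m; "grip_width": finger opening in mm.
Only numpy, scipy, OpenCV 4.12 (cv2) and the standard library are available. Lean on these libraries where they do the work, as an engineer would, in place of code of your own. Each camera call takes 0.05 s, during which the arm holds its last target.

## Working session

There is one attempt and no reset: what is moved stays moved. The work goes in short steps, Python scripts to look and compute and a shell command to move; the robot and the scene stay as the last step left them, time stands still between calls to the robot, and variables do not carry over. Pictures are saved under pics/ and viewed, and the job is handed in when it is done.

```bash
mkdir -p pics
python3 - <<'E'
from plant import bot
import cv2
print(bot.get_obs())
for n in("side","top"):
    im=bot.capture(n); cv2.imwrite(f"pics/{n}0.png",im[:,:,::-1]); print(n,bot.camera_params(n))
E
```

```text
{'time': 0.0, 'joint_positions': array([ 9.86034070e-01,  3.42733772e-01,  1.52500124e+00,  1.81314997e-05,
        1.27537102e+00, -1.46019152e-01]), 'dq': array([ 1.14147927e-03,  6.92233856e-04, -2.13695373e-04,  9.74195781e-04,
       -1.83707070e-03, -5.12112379e-05]), 'tau': array([-2.58349050e-03, -4.31266594e+01, -2.44199646e+01,  7.14870170e-02,
        5.63182938e-02, -1.96111473e-04]), 'tool_pos': array([222.78697419, 474.95362937, 226.04472192]), 'tcp_rot': array([-3.14135530e+00,  1.49475078e-03,  1.13204811e+00]), 'contact_force': array([ 0.23959386, -0.46734147, -0.03773569]), 'moment': array([-0.01560599, -0.01743994, -0.03242748]), 'grip_width': 91.94220909680377}
side {'fx': 432.1451516815645, 'fy': 432.1451516815645, 'cx': 316.57203281421084, 'cy': 208.74706872320226, 'R': array([[ 0.73758363, -0.67514336,  0.01232201],
       [-0.43349862, -0.48742392, -0.75795572],
       [ 0.51773481,  0.55371416, -0.65218962]]), 't': array([-405.95104829,  289.677277  , 1004.37390356])}
top {'fx': 375.9826449516428, 'fy': 375.9826449516428, 'cx': 322.53770783152135, 'cy': 198.41697893751868, 'R': array([[ 0.02550208, -0.99959299, -0.01278673],
       [-0.99086835, -0.02358131, -0.13275477],
       [ 0.13239921,  0.01605549, -0.99106643]]), 't': array([ -31.89253995,  520.75382735, 1000.47740957])}
```

View pics/top0.png

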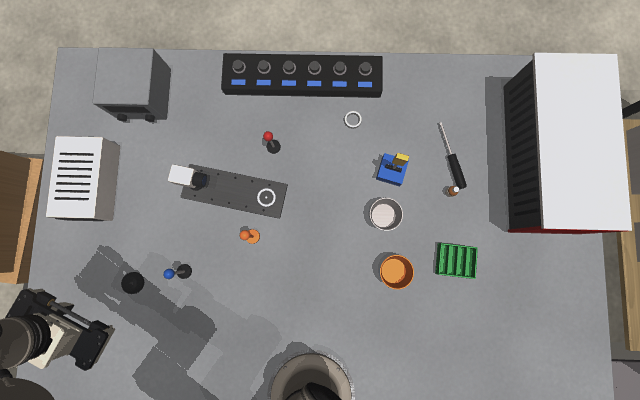

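View pics/side0.png

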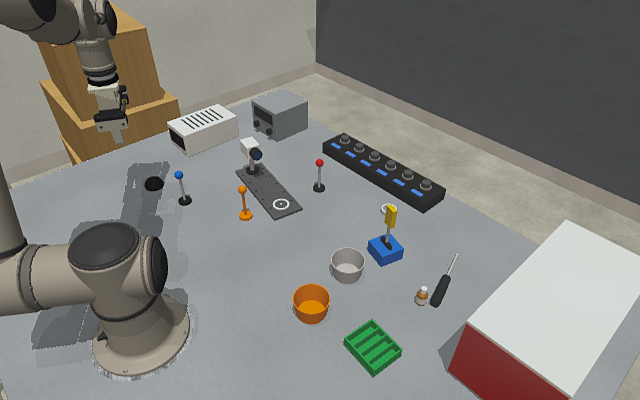

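Run:
```python
import cv2,numpy as np
t=cv2.imread("pics/top0.png");s=cv2.imread("pics/side0.png")
def up(im,x,y,w,h,k):return cv2.resize(im[y:y+h,x:x+w],None,fx=k,fy=k,interpolation=cv2.INTER_CUBIC)
cv2.imwrite("pics/c1.png",np.hstack([up(t,360,140,50,50,8),up(s,360,195,50,75,8)[:400*1] if 0 else cv2.resize(s[195:270,360:410],(267,400),interpolation=cv2.INTER_CUBIC)]))
cv2.imwrite("pics/c2.png",up(t,160,120,130,90,6))
cv2.imwrite("pics/c3.png",up(s,225,125,110,100,6))
cv2.imwrite("pics/c4.png",np.hstack([up(t,360,185,50,60,8),up(s,325,235,50,60,8)]))
cv2.imwrite("pics/c5.png",up(s,360,195,50,75,8))
```

```text
(no output)
```

View pics/c1.png

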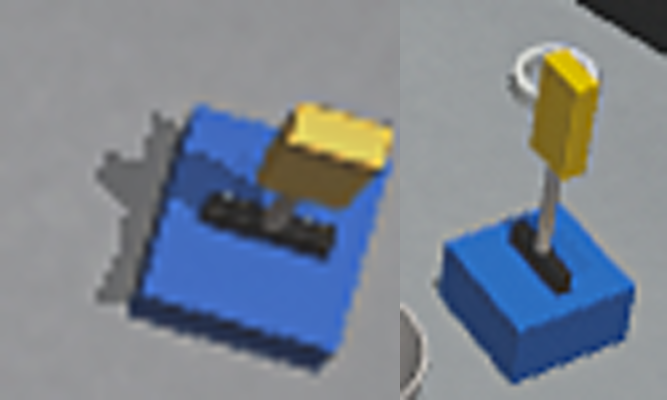

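View pics/c2.png

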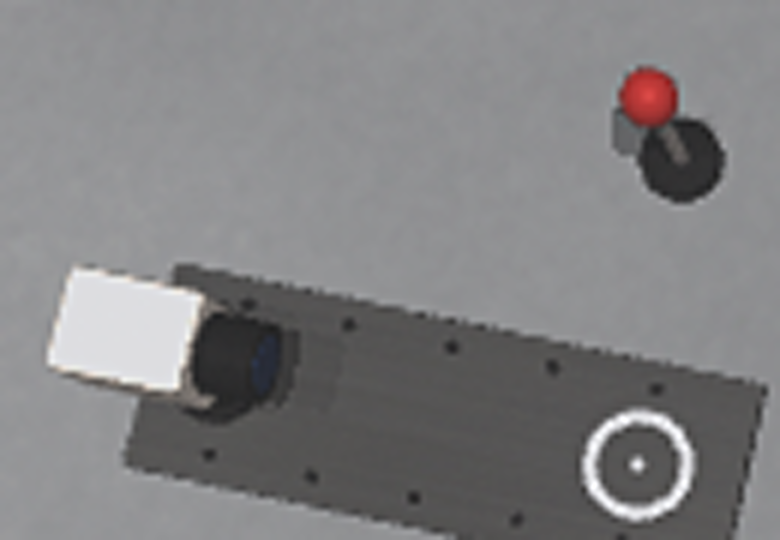

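View pics/c3.png

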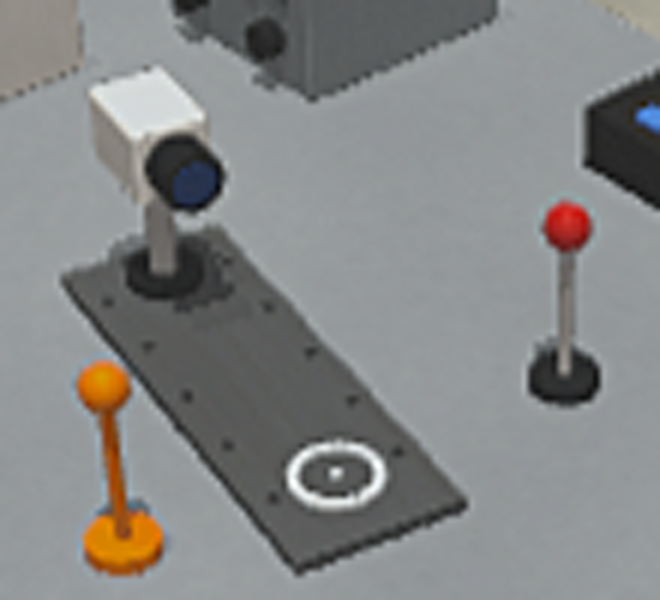

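View pics/c4.png

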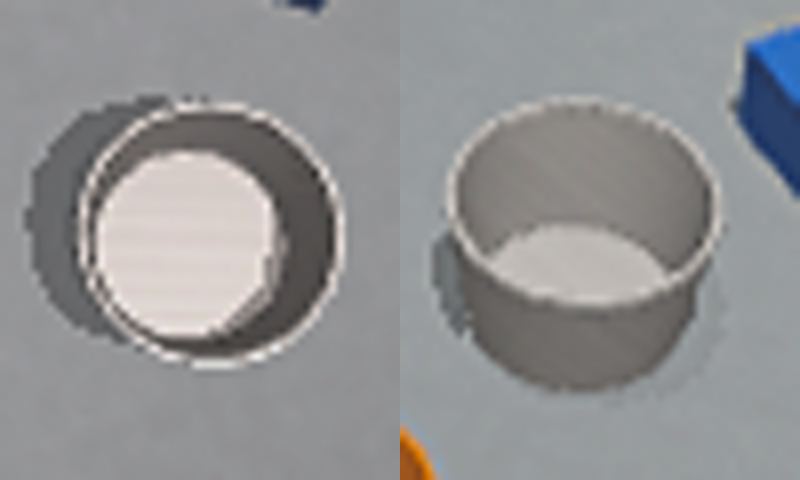

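View pics/c5.png

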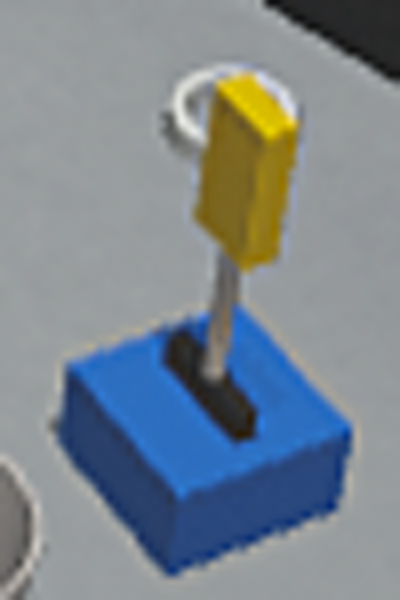

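```bash
cat > h.py <<'E'
import numpy as np, cv2
from plant import bot
P={n:bot.camera_params(n) for n in("side","top")}
def cen(n):p=P[n];return -p["R"].T@p["t"]
def ray(n,u):
    p=P[n];d=p["R"].T@np.array([(u[0]-p["cx"])/p["fx"],(u[1]-p["cy"])/p["fy"],1]);return cen(n),d/np.linalg.norm(d)
def atz(n,u,z):
    c,d=ray(n,u);return c+d*(z-c[2])/d[2]
def tri(us,ut):
    A=np.zeros((3,3));b=np.zeros(3)
    for n,u in(("side",us),("top",ut)):
        c,d=ray(n,u);M=np.eye(3)-np.outer(d,d);A+=M;b+=M@c
    return np.linalg.solve(A,b)
def proj(n,X):
    p=P[n];q=p["R"]@np.asarray(X,float)+p["t"];return np.array([p["fx"]*q[0]/q[2]+p["cx"],p["fy"]*q[1]/q[2]+p["cy"]])
def mp(x,y,ox,oy,k):return ((x+.5)/k-.5+ox,(y+.5)/k-.5+oy)
E
python3 - <<'E'
from h import *
np.set_printoptions(precision=1,suppress=True)
t2=lambda x,y:mp(x,y,160,120,6); s3=lambda x,y:mp(x,y,225,125,6)
t1=lambda x,y:mp(x,y,360,140,8); s5=lambda x,y:mp(x,y,360,195,8)
def rep(n,s,t,z): print(n,tri(s,t),"side@z",atz("side",s,z),"top@z",atz("top",t,z))
rep("ring",s3(337,474),t2(637,464),10)
rep("ball",s3(568,227),t2(649,98),105)
rep("foot",s3(565,376),t2(681,160),3)
rep("lens",s3(193,185),t2(264,361),105)
rep("cup",mp(185,203,325,235,8),mp(212,233,360,185,8),55)
rep("handle top",s5(258,102),t1(341,137),172)
print("hous",[atz("top",t2(*c),128) for c in((76,266),(203,297),(182,391),(50,362))])
print("plate",[atz("top",t2(*c),10) for c in((175,264),(767,386),(125,463))])
print("standtop s",[atz("side",s5(*c),40) for c in((65,370),(235,308),(350,435),(178,495))])
print("standtop t",[atz("top",t1(*c),40) for c in((197,103),(135,300),(325,350))])
print("head top t",[atz("top",t1(*c),52) for c in((205,212),(332,245))])
print("handle edge",[atz("top",t1(*c),172) for c in((300,103),(393,127),(388,170),(285,143))])
E
```

```text
ring [525.9 140.8  12. ] side@z [528.4 141.9  10. ] top@z [525.1 141.9  10. ]
ball [674.8 127.1 106. ] side@z [676.8 127.6 105. ] top@z [674.1 127.9 105. ]
foot [674.4 127.    7.7] side@z [679.7 130.7   3. ] top@z [674.6 128.5   3. ]
lens [553.6 289.3 104.7] side@z [553.5 288.8 105. ] top@z [553.4 289.3 105. ]
cup [ 482.1 -191.    55.3] side@z [ 483.  -191.2   55. ] top@z [ 481.5 -190.5   55. ]
handle top [ 609.7 -211.3  173.8] side@z [ 612.7 -210.6  172. ] top@z [ 609.2 -210.8  172. ]
hous [array([588.4, 364.3, 128. ]), array([576.2, 309.2, 128. ]), array([535.7, 315.2, 128. ]), array([546.8, 372.1, 128. ])]
plate [array([616.3, 367.5,  10. ]), array([563.8,  82. ,  10. ]), array([519.8, 384.2,  10. ])]
standtop s [array([ 585.3, -169.2,   40. ]), array([ 652.6, -188.2,   40. ]), array([ 634.2, -254.3,   40. ]), array([ 569.9, -233.7,   40. ])]
standtop t [array([ 653.5, -187.1,   40. ]), array([ 583.5, -166. ,   40. ]), array([ 567.5, -231.2,   40. ])]
head top t [array([ 612.3, -188.1,   52. ]), array([ 601.8, -231.4,   52. ])]
handle edge [array([ 619.4, -198.5,  172. ]), array([ 612.6, -226.5,  172. ]), array([ 599.3, -224.9,  172. ]), array([ 606.9, -194. ,  172. ])]
```

```bash
cat >> h.py <<'E'
from scipy.spatial.transform import Rotation as Ro
def go(pos,yaw):
    """shares to reach TCP pos (mm), tool x azimuth yaw (deg), pointing down"""
    o=bot.get_obs();R=Ro.from_euler('xyz',o["tcp_rot"])
    d=R.inv().apply(np.array(pos)-o["tool_pos"])/200
    r=(R.inv()*Ro.from_euler('xyz',[np.pi,0,np.radians(yaw)])).as_rotvec(degrees=True)/45
    print("t",o["time"],"tcp",o["tool_pos"].round(1),"rpy",np.degrees(o["tcp_rot"]).round(2),"F",o["contact_force"].round(1),"w",round(o["grip_width"],1),"q",o["joint_positions"].round(2))
    print("shares",np.r_[d,r].round(3))
E
python3 - <<'E'
from h import *
go([610,-211,226],-15.5); go([350,290,226],25)
E
```

```text
t 0.1 tcp [222.8 475.  226.1] rpy [-1.7999e+02  8.0000e-02  6.4860e+01] F [-0.2 -0.2 -0.2] w 91.7 q [ 0.99  0.34  1.52 -0.    1.28 -0.15]
shares [-2.283e+00  3.210e+00  3.000e-03  1.000e-03  2.000e-03  1.786e+00]
t 0.1 tcp [222.8 475.  226.1] rpy [-1.7999e+02  8.0000e-02  6.4860e+01] F [-0.2 -0.2 -0.2] w 91.7 q [ 0.99  0.34  1.52 -0.    1.28 -0.15]
shares [-0.567  0.969  0.001  0.     0.002  0.886]
```

```bash
python3 -m inch '[[[-0.1,0.15,0,0,0,0.15,-1],[-0.25,0.4,0,0,0,0.35,-1],[-0.4,0.65,0,0,0,0.6,-1],[-0.55,0.9,0,0,0,0.8,-1],[-0.6,0.97,0,0,0,0.89,-1],[-0.6,0.97,0,0,0,0.89,-1],[-0.6,0.97,0,0,0,0.89,-1],[-0.6,0.97,0,0,0,0.89,-1],[-0.6,0.97,0,0,0,0.89,-1],[-0.6,0.97,0,0,0,0.89,-1]]]'
python3 - <<'E'
from h import *
go([610,-211,226],-15.5); go([480,80,226],-15)
E
```

```text
time: 1.35
tool_pos: [347.4, 284.6, 226.7]
tcp_rot: [-3.142, -0.0, 0.434]
contact_force: [-0.6, 0.7, 0.6]
grip_width: 91.9
t 1.35 tcp [347.4 284.6 226.7] rpy [-180.     -0.     24.87] F [-0.6  0.7  0.6] w 91.9 q [0.52 0.2  1.72 0.   1.22 0.08]
shares [ 0.149  2.8    0.003 -0.     0.     0.897]
t 1.35 tcp [347.4 284.6 226.7] rpy [-180.     -0.     24.87] F [-0.6  0.7  0.6] w 91.9 q [0.52 0.2  1.72 0.   1.22 0.08]
shares [ 0.171  1.207  0.003 -0.     0.     0.886]
```

```bash
python3 -m inch '[[[0.05,0.2,0,0,0,0.2,-1],[0.1,0.5,0,0,0,0.45,-1],[0.15,0.8,0,0,0,0.7,-1],[0.15,1,0,0,0,0.9,-1],[0.15,1,0,0,0,0.9,-1],[0.15,1,0,0,0,0.9,-1],[0.15,1,0,0,0,0.9,-1],[0.15,1,0,0,0,0.9,-1],[0.15,1,0,0,0,0.9,-1],[0.15,1,0,0,0,0.9,-1]]]'
python3 - <<'E'
from h import *
go([610,-211,226],-15.5); go([545,-20,226],-15)
E
```

```text
time: 2.6
tool_pos: [458.7, 115.5, 226.8]
tcp_rot: [-3.141, -0.0, -0.273]
contact_force: [-0.7, -0.7, 0.9]
grip_width: 91.7
t 2.6 tcp [458.7 115.5 226.8] rpy [-179.99   -0.    -15.65] F [-0.7 -0.7  0.9] w 91.7 q [0.08 0.25 1.66 0.   1.24 0.36]
shares [ 1.169  1.368  0.004 -0.    -0.    -0.003]
t 2.6 tcp [458.7 115.5 226.8] rpy [-179.99   -0.    -15.65] F [-0.7 -0.7  0.9] w 91.7 q [0.08 0.25 1.66 0.   1.24 0.36]
shares [ 0.598  0.536  0.004 -0.    -0.    -0.015]
```

```bash
python3 -m inch '[[[0.2,0.2,0,0,0,0,-1],[0.4,0.4,0,0,0,0,-1],[0.6,0.7,0,0,0,0,-1],[0.8,0.9,0,0,0,0,-1],[0.9,1,0,0,0,0,-1],[0.9,1,0,0,0,0,-1],[0.9,1,0,0,0,0,-1],[0.9,1,0,0,0,0,-1],[0.9,1,0,0,0,0,-1],[0.9,1,0,0,0,0,-1]]]'
python3 - <<'E'
from h import *
go([609.5,-210.5,226],-15.5)
E
```

```text
time: 3.85
tool_pos: [578.0, -125.4, 227.0]
tcp_rot: [-3.142, -0.0, -0.273]
contact_force: [-0.2, 0.3, 0.4]
grip_width: 91.9
t 3.85 tcp [ 578.  -125.4  227. ] rpy [-1.7999e+02 -2.0000e-02 -1.5640e+01] F [-0.2  0.3  0.4] w 91.9 q [-0.34  0.46  1.33  0.    1.34 -0.07]
shares [ 0.267  0.367  0.005 -0.    -0.    -0.003]
```

```bash
python3 -m inch '[[[0.1,0.15,0,0,0,0,-1],[0.2,0.3,0,0,0,0,-1],[0.27,0.37,0,0,0,0,-1],[0.27,0.37,0,0,0,0,-1],[0.27,0.37,0,0,0,0,-1],[0.27,0.37,0,0,0,0,-1],[0.27,0.37,0.05,0,0,0,-1],[0.27,0.37,0.1,0,0,0,-1],[0.27,0.37,0.1,0,0,0,-1],[0.27,0.37,0.1,0,0,0,-1]]]'
python3 - <<'E'
from h import *
go([609.5,-210.5,123],-15.5)
s=bot.capture("side")[:,:,::-1];t=bot.capture("top")[:,:,::-1]
up=lambda im,x,y,w,h,k:cv2.resize(im[y:y+h,x:x+w],None,fx=k,fy=k,interpolation=cv2.INTER_CUBIC)
cv2.imwrite("pics/d1.png",np.hstack([up(s,340,170,80,100,5),up(t,350,110,80,100,5)]))
E
```

```text
time: 5.1
tool_pos: [610.0, -211.8, 206.7]
tcp_rot: [-3.141, 0.0, -0.274]
contact_force: [0.0, -0.2, -0.4]
grip_width: 92.2
t 5.1 tcp [ 610.  -211.8  206.7] rpy [-179.99    0.    -15.69] F [ 0.  -0.2 -0.4] w 92.2 q [-0.45  0.58  1.19  0.    1.37 -0.18]
shares [-0.004 -0.006  0.418 -0.     0.    -0.004]
```

View pics/d1.png

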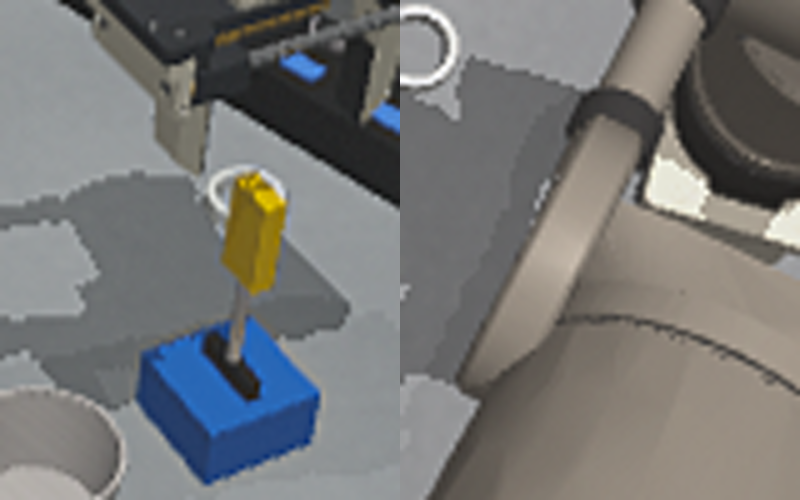

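The side view shows the handle top (px ≈391,207) between the open fingers (near fingertip px ≈380,204). I'll descend and grip.

```bash
python3 -m inch '[[[0,0,0.1,0,0,0,-1],[0,0,0.2,0,0,0,-1],[0,0,0.3,0,0,0,-1],[0,0,0.38,0,0,0,-1],[0,0,0.42,0,0,0,-1],[0,0,0.42,0,0,0,-1],[0,0,0.42,0,0,0,0.4],[0,0,0.42,0,0,0,1],[0,0,0.42,0,0,0,1],[0,0,0.42,0,0,0,1]]]'
python3 -m inch '[[[0,0,0,0,0,0,1],[0,0,0,0,0,0,1],[0,0,0,0,0,0,1],[0,0,-0.03,0,0,0,1],[0,0,-0.08,0,0,0,1],[0,0,-0.14,0,0,0,1],[0,0,-0.2,0,0,0,1],[0,0,-0.25,0,0,0,1],[0,0,-0.28,0,0,0,1],[0,0,-0.28,0,0,0,1]]]'
python3 - <<'E'
from h import *
go([482,-191,123],-15.5)
s=bot.capture("side")[:,:,::-1]
up=lambda im,x,y,w,h,k:cv2.resize(im[y:y+h,x:x+w],None,fx=k,fy=k,interpolation=cv2.INTER_CUBIC)
cv2.imwrite("pics/d2.png",up(s,320,150,110,130,5))
E
```

```text
time: 6.45
tool_pos: [610.1, -211.8, 122.9]
tcp_rot: [-3.142, -0.0, -0.274]
contact_force: [0.1, -0.5, 0.8]
grip_width: 56.4
time: 7.7
tool_pos: [610.2, -211.8, 179.2]
tcp_rot: [3.142, -0.001, -0.274]
contact_force: [-0.2, -0.2, -0.5]
grip_width: 13.9
t 7.7 tcp [ 610.2 -211.8  179.2] rpy [ 1.800e+02 -4.000e-02 -1.569e+01] F [-0.2 -0.2 -0.5] w 13.9 q [-0.45  0.6   1.23  0.    1.31 -0.18]
shares [-0.645  0.073  0.28   0.    -0.001 -0.004]
```

View pics/d2.png

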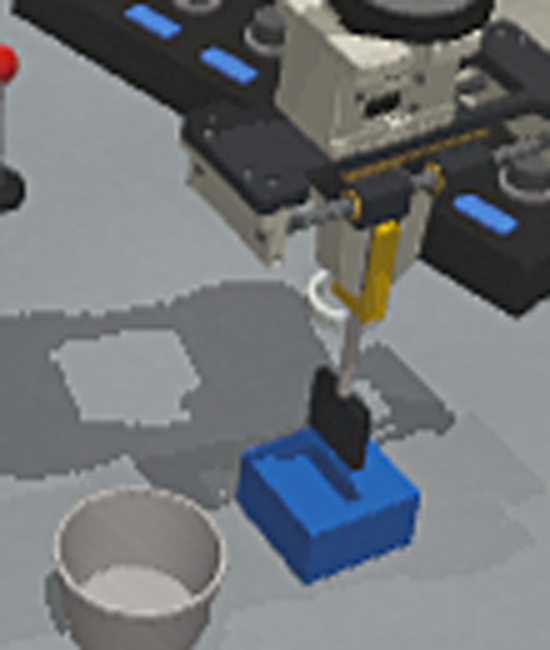

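Handle is gripped (opening 13.9 mm), the head is clear of the slot, and the face towards the side camera is black, so the shiny face is at azimuth ≈ −15.5°. On to the cup.

```bash
python3 -m inch '[[[0,0,-0.06,0,0,0,1],[-0.04,0,-0.11,0,0,0,1],[-0.12,0.01,-0.12,0,0,0,1],[-0.24,0.03,-0.12,0,0,0,1],[-0.38,0.05,-0.12,0,0,0,1],[-0.5,0.06,-0.12,0,0,0,1],[-0.59,0.07,-0.12,0,0,0,1],[-0.63,0.08,-0.12,0,0,0,1],[-0.635,0.08,-0.12,0,0,0,1],[-0.635,0.08,-0.12,0,0,0,1]]]'
python3 - <<'E'
from h import *
go([483.5,-192.5,139],-15.5)
s=bot.capture("side")[:,:,::-1]
up=lambda im,x,y,w,h,k:cv2.resize(im[y:y+h,x:x+w],None,fx=k,fy=k,interpolation=cv2.INTER_CUBIC)
cv2.imwrite("pics/d3.png",up(s,290,160,110,130,5))
E
```

```text
time: 9.0
tool_pos: [483.9, -193.0, 202.9]
tcp_rot: [-3.142, -0.001, -0.274]
contact_force: [-0.5, -0.4, -2.0]
grip_width: 13.8
t 9.0 tcp [ 483.9 -193.   202.9] rpy [-1.800e+02 -4.000e-02 -1.569e+01] F [-0.5 -0.4 -2. ] w 13.8 q [-0.53  0.35  1.57  0.    1.21 -0.25]
shares [-0.003 -0.002  0.319 -0.    -0.001 -0.004]
```

View pics/d3.png

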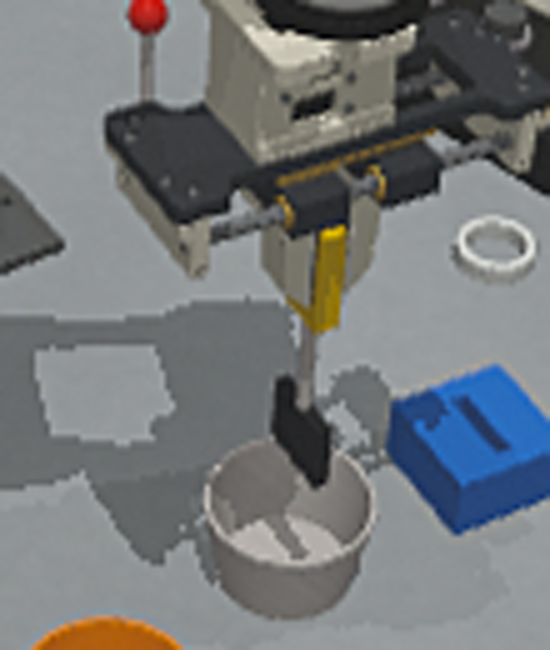

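Run:
```python
from h import *
print(atz("side",mp(298.5,465,290,160,5),92),atz("side",mp(277,443,290,160,5),92),atz("side",mp(320,487,290,160,5),92))
print(atz("side",mp(333,230,290,160,5),252))
```

```text
[ 477.83033831 -198.91019748   92.        ] [ 480.67028435 -180.97726992   92.        ] [ 475.04902118 -216.47291104   92.        ]
[ 477.17756838 -207.42365514  252.        ]
```

```bash
python3 -m inch '[[[0,-0.02,0,0,0,0,1],[0,-0.02,0.04,0,0,0,1],[0,-0.02,0.1,0,0,0,1],[0,-0.02,0.17,0,0,0,1],[0,-0.02,0.24,0,0,0,1],[0,-0.02,0.29,0,0,0,1],[0,-0.02,0.32,0,0,0,1],[0,-0.02,0.32,0,0,0,1],[0,-0.02,0.32,0,0,0,1],[0,-0.02,0.32,0,0,0,1]]]'
python3 - <<'E'
from h import *
go([483.5,-192.5,139],-15.5)
s=bot.capture("side")[:,:,::-1]
up=lambda im,x,y,w,h,k:cv2.resize(im[y:y+h,x:x+w],None,fx=k,fy=k,interpolation=cv2.INTER_CUBIC)
cv2.imwrite("pics/d4.png",up(s,290,160,110,130,5))
E
```

```text
time: 10.3
tool_pos: [484.7, -189.1, 139.2]
tcp_rot: [3.141, -0.001, -0.274]
contact_force: [0.1, 0.1, -1.0]
grip_width: 14.1
t 10.3 tcp [ 484.7 -189.1  139.2] rpy [ 1.7999e+02 -6.0000e-02 -1.5690e+01] F [ 0.1  0.1 -1. ] w 14.1 q [-0.52  0.42  1.66  0.    1.05 -0.25]
shares [-0.001  0.018  0.001  0.    -0.001 -0.004]
```

View pics/d4.png

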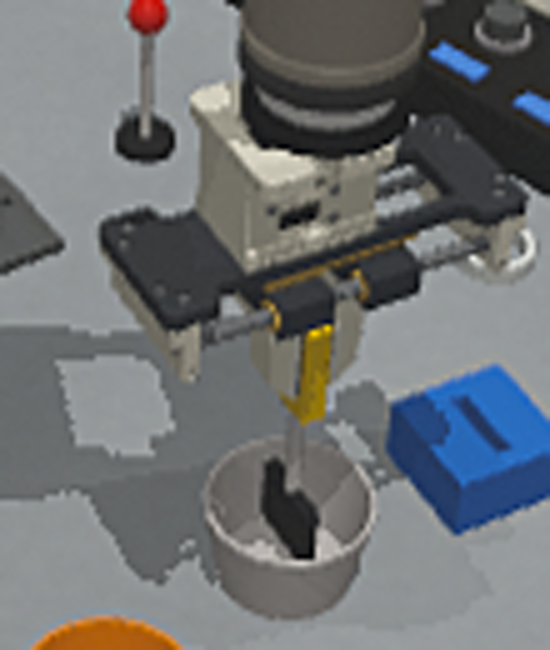

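The head is well inside the cup (origin ≈ 27 mm below the rim), with no contact force. Lifting it out.

```bash
python3 -m inch '[[[0,0,-0.04,0,0,0,1],[0,0,-0.1,0,0,0,1],[0,0,-0.18,0,0,0,1],[0,0,-0.26,0,0,0,1],[0,0,-0.33,0,0,0,1],[0,0,-0.38,0,0,0,1],[0,0,-0.4,0,0,0,1],[0,0,-0.4,0,0,0,1],[0,-0.03,-0.4,0,0,-0.05,1],[0,-0.08,-0.4,0,0,-0.1,1]]]'
python3 - <<'E'
from h import *
go([522,138,210],37); go([500,0,210],20)
E
```

```text
time: 11.6
tool_pos: [488.7, -173.1, 218.2]
tcp_rot: [-3.141, 0.001, -0.193]
contact_force: [-0.7, 0.2, -0.9]
grip_width: 13.7
t 11.6 tcp [ 488.7 -173.1  218.2] rpy [-1.7997e+02  5.0000e-02 -1.1060e+01] F [-0.7  0.2 -0.9] w 13.7 q [-0.49  0.34  1.55  0.    1.25 -0.3 ]
shares [-1.350e-01 -1.558e+00  4.200e-02 -1.000e-03  1.000e-03 -1.068e+00]
t 11.6 tcp [ 488.7 -173.1  218.2] rpy [-1.7997e+02  5.0000e-02 -1.1060e+01] F [-0.7  0.2 -0.9] w 13.7 q [-0.49  0.34  1.55  0.    1.25 -0.3 ]
shares [-0.111 -0.86   0.042 -0.001  0.001 -0.69 ]
```

```bash
python3 -m inch '[[[-0.01,-0.06,0,0,0,-0.05,1],[-0.03,-0.16,0,0,0,-0.12,1],[-0.05,-0.28,0,0,0,-0.2,1],[-0.06,-0.4,0,0,0,-0.3,1],[-0.07,-0.52,0,0,0,-0.4,1],[-0.08,-0.64,0,0,0,-0.5,1],[-0.1,-0.74,0,0,0,-0.6,1],[-0.11,-0.81,0,0,0,-0.66,1],[-0.11,-0.85,0,0,0,-0.69,1],[-0.11,-0.85,0,0,0,-0.69,1]]]'
python3 - <<'E'
from h import *
go([522,138,210],37)
s=bot.capture("side")[:,:,::-1]
cv2.imwrite("pics/d5.png",s)
E
```

```text
time: 12.85
tool_pos: [500.3, -2.2, 218.7]
tcp_rot: [3.141, -0.0, 0.347]
contact_force: [0.2, -0.8, -1.7]
grip_width: 13.9
t 12.85 tcp [500.3  -2.2 218.7] rpy [ 1.7999e+02 -1.0000e-02  1.9900e+01] F [ 0.2 -0.8 -1.7] w 13.9 q [-0.16  0.3   1.6  -0.    1.23 -0.5 ]
shares [ 0.341 -0.622  0.044  0.    -0.    -0.38 ]
```

View pics/d5.png

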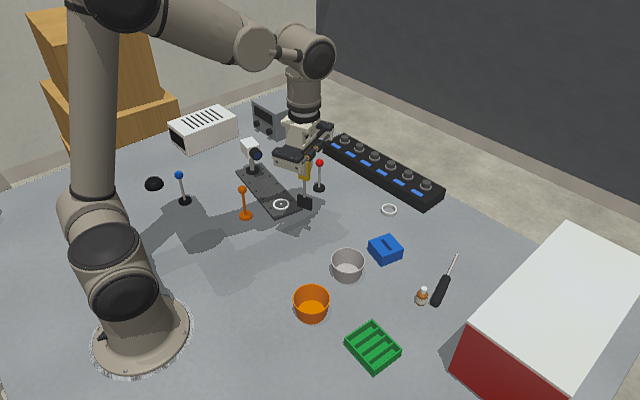

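The cup is unchanged at px (348,260), and the mirror hangs clear (head px ≈ 305,202). Moving over the ring.

```bash
python3 -m inch '[[[0.02,-0.04,0,0,0,-0.03,1],[0.06,-0.12,0,0,0,-0.08,1],[0.12,-0.22,0,0,0,-0.14,1],[0.18,-0.33,0,0,0,-0.2,1],[0.24,-0.43,0,0,0,-0.26,1],[0.29,-0.52,0.01,0,0,-0.32,1],[0.32,-0.58,0.03,0,0,-0.36,1],[0.34,-0.62,0.05,0,0,-0.38,1],[0.34,-0.62,0.07,0,0,-0.38,1],[0.34,-0.62,0.07,0,0,-0.38,1]]]'
python3 - <<'E'
from h import *
go([522,138,196],37)
s=bot.capture("side")[:,:,::-1];t=bot.capture("top")[:,:,::-1]
up=lambda im,x,y,w,h,k:cv2.resize(im[y:y+h,x:x+w],None,fx=k,fy=k,interpolation=cv2.INTER_CUBIC)
cv2.imwrite("pics/d6.png",up(s,220,110,120,120,5))
cv2.imwrite("pics/d7.png",up(t,160,110,140,110,5))
E
```

```text
time: 14.15
tool_pos: [521.8, 136.7, 204.3]
tcp_rot: [-3.141, 0.001, 0.644]
contact_force: [-0.5, 0.6, -1.3]
grip_width: 13.9
t 14.15 tcp [521.8 136.7 204.3] rpy [-1.7998e+02  5.0000e-02  3.6920e+01] F [-0.5  0.6 -1.3] w 13.9 q [ 0.11  0.39  1.52 -0.    1.24 -0.53]
shares [ 0.005 -0.005  0.041 -0.     0.001 -0.002]
```

View pics/d6.png

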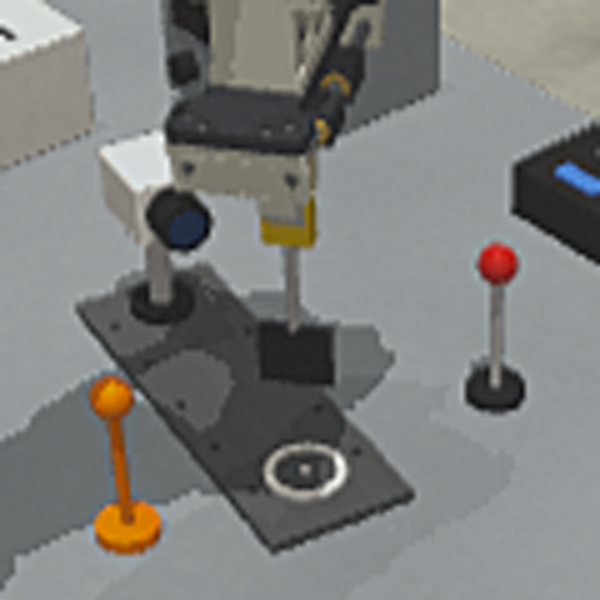

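View pics/d7.png

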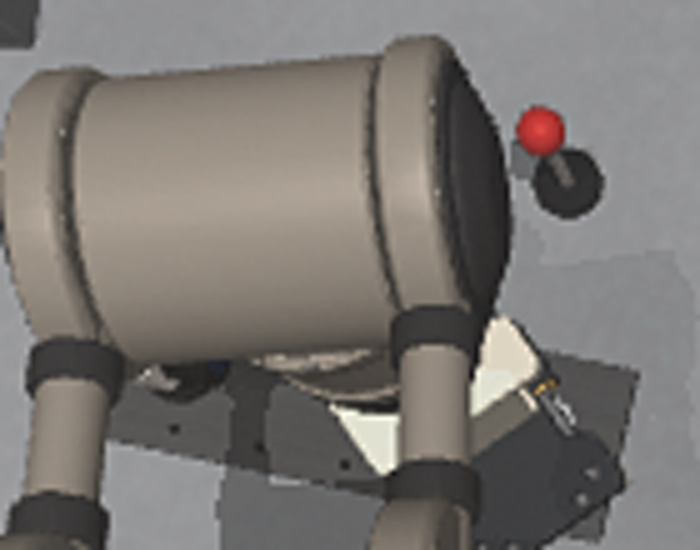

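Run:
```python
from h import *
from scipy.optimize import least_squares
o=bot.get_obs();tcp=o["tool_pos"];yaw=o["tcp_rot"][2]
obs=np.array([mp(*c,220,110,5) for c in((260,320),(335,325),(333,385),(258,373))])
# visible face seen from behind: image left = mirror +y side
pts=np.array([[-4,22,40],[-4,-22,40],[-4,-22,0],[-4,22,0]],float)
def model(p,pts=pts):
    r,dy,dz=p; R=Ro.from_euler('z',yaw)*Ro.from_euler('x',r)
    piv=tcp+[0,0,19]; return R.apply(pts-[0,0,130])+piv+Ro.from_euler('z',yaw).apply([0,dy,dz])
pr=lambda p:np.array([proj("side",x) for x in model(p)])
print("upright",pr([0,0,0]).round(1).tolist(),"obs",obs.round(1).tolist())
f=least_squares(lambda p:(pr(p)-obs).ravel(),[0,0,0]);print(np.degrees(f.x[0]),f.x[1:],f.fun.round(2))
print("face",model(f.x,np.array([[4,0,20.]])), "upright face",model([0,0,0],np.array([[4,0,20.]])))
f2=least_squares(lambda q:(np.array([proj("side",x) for x in model([0,0,0])+np.array([q[0],q[1],0])])-obs).ravel(),[0,0]);print("xy shift only",f2.x,f2.fun.round(2))
```

```text
upright [[270.8, 172.8], [285.4, 174.6], [285.9, 185.5], [271.5, 183.7]] obs [[271.6, 173.6], [286.6, 174.6], [286.2, 186.6], [271.2, 184.2]]
1.989296099901969 [-5.20395029 -1.86920775] [-0.1  -0.37 -0.44  0.84 -0.04 -0.35  0.6  -0.16]
face [[526.12569915 137.91442818 111.95420444]] upright face [[525.29369769 139.02235579 113.75711843]]
xy shift only [-0.65388051 -3.09235121] [-0.34 -0.19 -0.66  0.6   0.2  -0.49  0.82  0.1 ]
```

```bash
python3 -m inch '[[[0,0,0.01,0,0,0,1],[0.005,-0.005,0.02,0,0,0,1],[0.01,-0.01,0.03,0,0,0,1],[0.01,-0.01,0.04,0,0,0,1],[0.01,-0.01,0.04,0,0,0,1],[0.01,-0.01,0.04,0,0,0,1],[0.01,-0.01,0.04,0,0,0,1],[0.01,-0.01,0.04,0,0,0,1],[0.01,-0.01,0.04,0,0,0,1],[0.01,-0.01,0.04,0,0,0,1]]]'
python3 - <<'E'
from h import *
go([522.3,139.7,196],37)
s=bot.capture("side")[:,:,::-1]
cv2.imwrite("pics/d8.png",cv2.resize(s[110:290,220:460],None,fx=3,fy=3,interpolation=cv2.INTER_CUBIC))
# final numbers with measured points
yaw=np.radians(37);face=np.array([526,140.5]);x=np.array([np.cos(yaw),np.sin(yaw)]);y=np.array([-x[1],x[0]])
for n,p in(("lens",(553.5,289.2)),("ball",(675,127.5))):
    d=np.array(p)-face;print(n,d@x,d@y)
E
```

```text
time: 15.5
tool_pos: [522.5, 140.0, 196.7]
tcp_rot: [-3.142, -0.0, 0.645]
contact_force: [-0.0, 0.5, -2.2]
grip_width: 13.5
t 15.5 tcp [522.5 140.  196.7] rpy [-1.800e+02 -1.000e-02  3.696e+01] F [-0.   0.5 -2.2] w 13.5 q [ 0.12  0.4   1.53  0.    1.22 -0.53]
shares [-0.002  0.001  0.004 -0.    -0.    -0.001]
lens 111.45237046901012 102.20718720735111
ball 111.17309569607 -100.05270008027
```

View pics/d8.png

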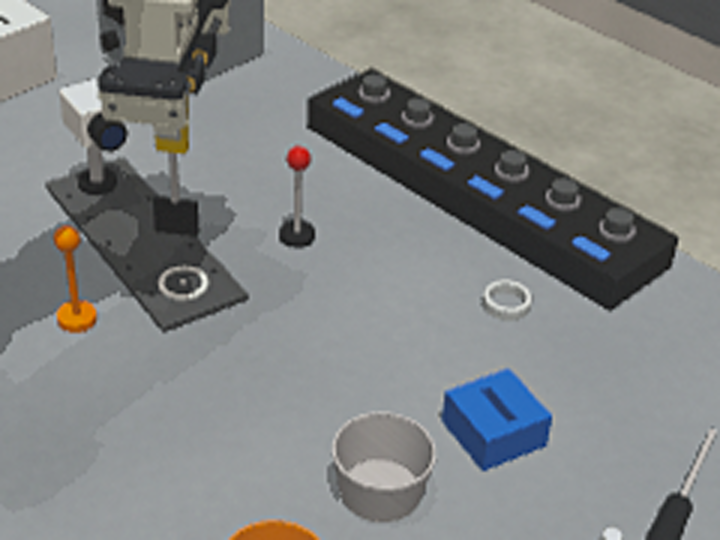

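The head (px ≈ 279,182) hangs upright over the plate with its black back to the side camera. The cup and stand look unmoved. By my measured points, the lens and ball offsets along the mirror's width are +102 and −100 mm. Handing in.

Run:
```python
from plant import bot
print(bot.close_job()); print(bot.get_obs()["time"])
```

```text
the job is handed in; nothing more can be done
None
the job is handed in; nothing more can be done
```

I lifted the mirror out of the stand, dipped its head about 27 mm below the cup rim, and lifted it out again. I then handed in at about 15.6 s with it held upright above the ring. `bot.close_job()` gives no verdict, so these are my last checks:

- **Position:** the face centre is by estimate within about 3 mm of the ring seen from above, and at about 105 mm height. This comes from a corner fit 8 mm higher up, corrected by the measured move since.
- **Tilt:** about 2° or less, from the same fit. Its residuals were under 1 pixel.
- **Aim:** tool yaw is 37.0°, against a 37.0° bisector from my camera measurements. With those points, the lens and ball sit at +102 and −100 mm along the mirror's width, both about 111 mm in front of the face.
- **Grip:** the opening stayed at 13.5–14.1 mm and outside forces stayed under about 3 N.
- **Other objects:** the cup and stand looked unmoved in the last picture. The other bystanders got only a general look.

**Not seen directly:**
- **Shiny face:** I inferred its direction because the opposite face, seen by the side camera, is black.
- **Reflection:** no available camera could check it.
- **Top view:** the arm blocked the top camera's view of the mirror over the ring.

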